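# Clamp a glued sanding block in a ratchet clamp

### The arm

A 6-joint arm with a two-finger parallel gripper is mounted at the origin on a cart in front of the work surface, level with it; the furniture and walls round the work are solid. World frame = base frame: x ahead of the robot, y to its left, z up, the work surface at z = 0. Lengths are in m, angles in rad, forces in N, time in s.
With the tool pointing down it reaches from about 0.225 to 0.875 m from the base axis. Payload 3.4 kg.
Tool frame: the origin (TCP) lies between the finger pads; the fingertips stand 8 mm ahead of it and the grasp point (between the pads) lies 11 mm behind it; z points along the fingers, y is the line along which they close (so a half turn about z gives the same grasp; the last joint's range is limited). The gripper opens to 85 mm and grips with 20 to 120 N. Pads are 22 mm wide; open, the fingers measure 114 mm over their backs; the gripper's body (76 mm by 85 mm) begins 54 mm behind the grasp point. The pads swing forward as they close: fully open they stand 13 mm farther back than shut.
Start: joints at [1.141, 0.276, 1.505, -0, 1.361, -0.121], TCP at [0.175, 0.548, 0.239] pointing down, gripper open.
Joint ranges: [-2.89, 2.89], [-0.75, 2.08], [0.22, 2.7], [-1.18, 4.32], [0.11, 2.71], [-2.7, 2.7]. Speed limits (rad/s): [2.57, 2.57, 3.14, 3.14, 3.14, 3.14].

### API

Orientations are given as a unit quaternion [w, x, y, z].
In Python, from rig import manip gives the robot as it stands.
- The arm moves only by the tool move_arm, never from a script. Its argument "deltas" is a list that holds one entry, the list of rows, each a list of 5 numbers: the shift along the tool's x, y, z normalised to -1 to 1, where 1 is 80 cm, then the turn about the tool's z normalised to -1 to 1, where 1 is 120 degrees, then the closure, from -1 (fully open) to 1 (shut). In form: [[[tx, ty, tz, twist, grip], ...]]. A call has 1 to 12 rows; each row is the pose to reach, as a shift and turn from the pose commanded when the call began, along the tool's axes at that moment; what a row does not reach only later rows make up. A row lasts 1/10 s, in which the tool goes at most 50 mm and 8.59 degrees, less where a joint would pass 70% of its speed; a pose out of reach is approached as far as the arm can. A call with a number of a shift or a turn outside -1 to 1 is refused whole. A call with a gripper value outside its range is refused whole. The fingers move at their own pace and stop on an object; "squeeze" is the grip in N (left out, the last holds). Time passes only in rows, so rows that repeat a pose let the fingers close. It gives the time, the measured TCP pose, the force, the opening and the grip force at its end, in the units of the state.
- manip.get_state(): the state, without advancing time (a new reading comes with each control period).
- manip.get_image(name): name is "scene" or "top" or "wrist"; returns the picture (420x560x3 uint8, red, green, blue); there is no depth.
- manip.camera_params(name): a dict with "fx", "fy", "cx", "cy" (pixels), "R" (3x3) and "t" (3): a world point X has camera coordinates R X + t; the wrist camera has in their place "tool_from_camera" (4x4, takes a point from camera to tool coordinates, whose origin is the TCP and whose axes are the flange's). Camera axes: x right, y down, z forward; pixel columns grow to the right and rows downward; lengths in m; the calibration is good to about 2 mm. A picture is of the moment at which its call begins: read the wrist's pose just before it. camera_params takes no time and is no camera call.
- manip.sign_off(): hands the job in; it is judged then, once.
The state is a dict: "clock": time; "qpos": joint angles; "qd": joint speeds; "effort": joint torques, N m; "position": TCP position; "ee_rot": TCP orientation; "contact_force": force on the tool from outside, world axes, zero at the start; "moment": the same for the moment, N m; "width": finger opening in m; "gripper_force": force on a finger pad.
Only numpy, scipy, OpenCV 4.12 (cv2) and the standard library are available. Lean on these libraries where they do the work, as an engineer would, in place of code of your own. Each camera call takes 0.05 s, during which the arm holds its last target. There are 200 camera calls.

### The job

Lay the cork sanding block flat on the blue ratchet clamp's bed, midway across it and with its long side running from jaw to jaw, and let go. Then reach in under the clear guard and pump the red-handled lever with full strokes until the block is gripped and the red band on the plunger has just vanished into the sliding jaw; stop there without overtightening, and leave the lever up. Move the jaw only by the lever, never by pushing on it, and leave the glue jar, the stud cup and the mug where they stand.

Things in the scene. Friction and masses are not known exactly. Their poses are not given: they have to be found in the camera images.
- clamp: Fixed blue ratchet clamp, 92 x 345 mm, 18 mm above the table on feet. Origin on the underside of its base plate, midway across. x points away from its open front (which faces the robot), y runs from the fixed jaw towards the lever, z up. In its frame the flat black bed is 66 mm wide (x -33 to 33), top at z = 10 mm; the lever is reached from the front under the guard.
- jaw: Grey sliding jaw, 60 mm wide, top at z = 51 mm; its rack runs under the lever. Frame parallel to the clamp's, origin in the clamp's frame at x = 0, z = 0, y = minus the distance advanced (0 to 55 mm); the jaw itself is at y = 33 to 58 mm of its own frame. Each full lever stroke advances it one 7 mm tooth to -y (the first 0 to 10 mm); up to 2 mm springs back under load. It cannot go back.
- pad_face (a point): Centre of the gripping face of the black spring pad (54 x 30 mm) in front of the sliding jaw; it faces the fixed jaw (-y of the clamp). At the start it is 85 to 110 mm from the fixed jaw's face. Axes as the clamp's.
- pad (a joint): How far the spring pad's plunger is pushed into the sliding jaw, m: 0 free, 0.018 fully in. Spring: 3 N plus 1 N per mm. Its red band is the 5 mm next to the jaw, hidden from 0.005 on. With the block gripped, successive teeth leave it at about 0.000 (just touching), 0.007 (right; 0.009 at the bottom of that stroke), 0.014 (overtightened).
- lever (a joint): Angle of the pump lever, rad: 0 = up, 0.40 = down on its hard stop. A spring lifts it when released. Each stroke must go down to the stop and come all the way up to take the next tooth; 2 to 9 N at the handle, more once it meets the stop.
- grip (a point): Top of the lever's red handle, 14 mm from its free end. The handle is a bar 14 mm thick, 56 mm long, along x of the clamp, free end at x = -66 mm (4 mm behind the guard's front edge). With the lever up this point is at x = -52, y = 168, z = 87 mm in the clamp's frame; it goes down about 26 mm in a full stroke, nearly straight. Axes as the clamp's with the lever up.
- block: Loose brown cork sanding block, 42 x 70 x 26 mm, lying flat; origin at the middle of its underside (1.4 mm below its lower face). Its sides are turned by +0.209 rad about z from the body's axes: use block_mid for its direction.
- block_mid (a point): Centre of the sanding block, 13 mm above its lower face; x along its 42 mm width, y along its 70 mm length, z up.
- glue: Glue jar, amber with black cap, 60 mm diameter, 92 mm high, standing; origin at the middle of its underside. Bystander.
- studs: Grey plastic cup of heel studs, 69 mm diameter, 54 mm high; origin at the middle of its underside. Bystander.
- cup: White mug, 92 x 127 x 95 mm; origin under it. Bystander.
- fixed_face (a point): Centre of the fixed jaw's gripping face, 56 x 30 mm, facing +y of the clamp; in the clamp's frame at y = -105, z = 28 mm. The jaw is 64 mm wide and its top is at z = 48 mm.
- guard_edge (a point): Middle of the underside of the yellow front edge of the clear guard roof over the lever, in the clamp's frame at x = -70, y = 142, z = 164 mm. Roof: x -70 to 48, y 70 to 215, top z = 170 mm (end rims hang down to 159); back wall at x = 44; open in front and at both ends. The handle cannot be reached from straight above; a tool tilted 40 to 45 degrees passes below this edge.
There are look-alikes about, which are no part of the job. There is more than one size of the block; the one meant has the size given above.

How it is judged:
By the outcome, as a careful person would: the job done as asked, in the order asked, and still so for the second after the job is handed in, with the robot touching nothing.
It also fails if it takes over 67 s, if anything falls off the work surface, if the arm or the gripper's body presses on something with over 40 N, if the wrist force passes 120 N, or if a joint passes its speed limit or range.

## Working session

There is one attempt and no reset: what is moved stays moved. The work goes in short steps, Python scripts to look and compute and a tool call to move; the robot and the scene stay as the last step left them, time stands still between calls to the robot, and variables do not carry over. Pictures are saved under pics/ and viewed, at most 10 in all, crops included, and the job is handed in when it is done.

Besides the shell and the picture viewer there is one more tool, called after "Request:" by a JSON object that holds its "method" and its "body". move_arm: Moves the arm, as the interface text tells. Scaled input: -1 to 1 covers 80 cm each way for a shift and 120 degrees each way for a turn. Its arguments: {"type":"object","properties":{"deltas":{"type":"array","items":{"type":"array","items":{"type":"array","items":{"type":"number","minimum":-1,"maximum":1}}}},"squeeze":{"type":"number"}},"required":["deltas"]}

```bash
mkdir -p pics; python3 - <<'E'
from rig import manip
import cv2
print(manip.get_state())
for n in("scene","top"):
    im=manip.get_image(n); cv2.imwrite(f"pics/{n}0.png",im[:,:,::-1])
    p=manip.camera_params(n); print(n,p)
print(manip.camera_params("wrist"))
E
```

```text
{'clock': 0.0, 'qpos': array([ 1.14099898e+00,  2.76581386e-01,  1.50611232e+00,  8.57611343e-06,
        1.36069154e+00, -1.20978536e-01]), 'qd': array([ 0.00032011,  0.00167132,  0.00157209,  0.00052497,  0.00126547,
       -0.00115301]), 'effort': array([-1.69006780e-03, -4.16775799e+01, -2.45803338e+01, -4.85846103e-04,
        1.12240354e-02,  1.02611133e-05]), 'position': array([0.17454168, 0.54734217, 0.23845575]), 'ee_rot': array([-2.47756102e-04,  1.53797382e-01,  9.88102000e-01, -8.61383500e-04]), 'contact_force': array([-0.09231897, -0.84536911, -0.19359732]), 'moment': array([-0.05044161,  0.02178501,  0.01517809]), 'gripper_force': 0.0, 'width': 0.08511010174157739}
scene {'fx': 380.0268309780471, 'fy': 380.0268309780471, 'cx': 275.86854187188, 'cy': 213.50932301329652, 'R': array([[ 0.67131583, -0.74116356, -0.00341215],
       [-0.4866004 , -0.43726094, -0.75632197],
       [ 0.55906628,  0.50939126, -0.65419067]]), 't': array([-0.34404774,  0.40765573,  0.84805447])}
top {'fx': 379.03451195657817, 'fy': 379.03451195657817, 'cx': 279.60591724142625, 'cy': 206.82349767666048, 'R': array([[-0.02935471, -0.99954019,  0.00759654],
       [-0.98318815,  0.02750258, -0.18051222],
       [ 0.1802203 , -0.01276772, -0.98354341]]), 't': array([0.08934787, 0.59690597, 1.10109717])}
{'fx': 374.6248607625477, 'fy': 374.6248607625477, 'cx': 275.42080851692657, 'cy': 203.05535051952558, 'tool_from_camera': array([[-8.28674487e-05, -9.59261828e-01, -2.82518563e-01,
         7.27262967e-02],
       [ 9.99999928e-01, -1.84466219e-04,  3.33018682e-04,
        -1.34544570e-03],
       [-3.71567241e-04, -2.82518515e-01,  9.59261774e-01,
        -1.33933243e-01],
       [ 0.00000000e+00,  0.00000000e+00,  0.00000000e+00,
         1.00000000e+00]])}
```

View pics/top0.png

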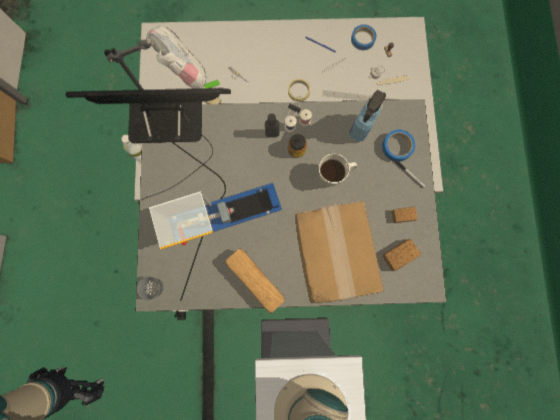

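View pics/scene0.png

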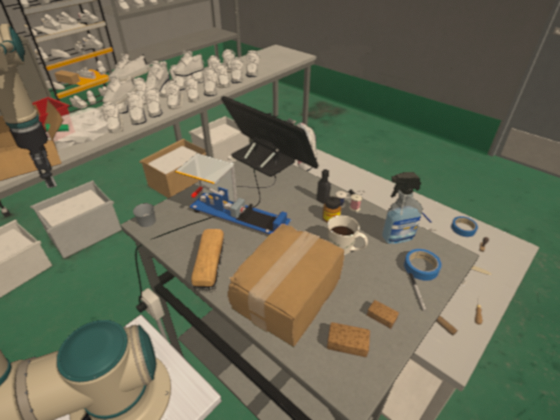

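```bash
cat > h.py <<'E'
from rig import manip
import numpy as np, cv2
from scipy.spatial.transform import Rotation as Rn
def cam(n,st=None):
    p=manip.camera_params(n)
    if n!="wrist": return p,np.array(p["R"]),np.array(p["t"])
    st=st or manip.get_state()
    q=st["ee_rot"]; T=np.eye(4); T[:3,:3]=Rn.from_quat(np.r_[q[1:],q[0]]).as_matrix(); T[:3,3]=st["position"]
    C=np.linalg.inv(T@p["tool_from_camera"]); return p,C[:3,:3],C[:3,3]
def back(c,uv,z):
    p,R,t=c; d=R.T@np.array([(uv[0]-p["cx"])/p["fx"],(uv[1]-p["cy"])/p["fy"],1]); o=-R.T@t
    return o+d*(z-o[2])/d[2]
def proj(c,X):
    p,R,t=c; k=R@np.asarray(X)+t; return np.array([p["cx"]+p["fx"]*k[0]/k[2],p["cy"]+p["fy"]*k[1]/k[2]])
def crop(im,x0,y0,x1,y1,s): return cv2.resize(im[y0:y1,x0:x1],None,fx=s,fy=s,interpolation=cv2.INTER_CUBIC)[:,:,::-1]
E
python3 - <<'E'
from h import *
im=cv2.imread("pics/top0.png")[:,:,::-1]
a=crop(im,140,180,300,260,5); b=crop(im,370,200,430,275,4) 
W=np.zeros((600,800,3),np.uint8); 
W[:400,:800]=a
b=crop(im,380,200,430,275,5)  # 250x375
import numpy as np
cv2.imwrite("pics/clamp.png",a)
s=cv2.imread("pics/scene0.png")[:,:,::-1]
c=crop(s,320,290,410,365,6)
b=crop(im,380,200,430,275,6)
W=np.zeros((450,840,3),np.uint8); W[:450,:300]=b; W[:450,300:840]=c
cv2.imwrite("pics/blocks.png",W[:,:800])
E
```

```text
(no output)
```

View pics/clamp.png

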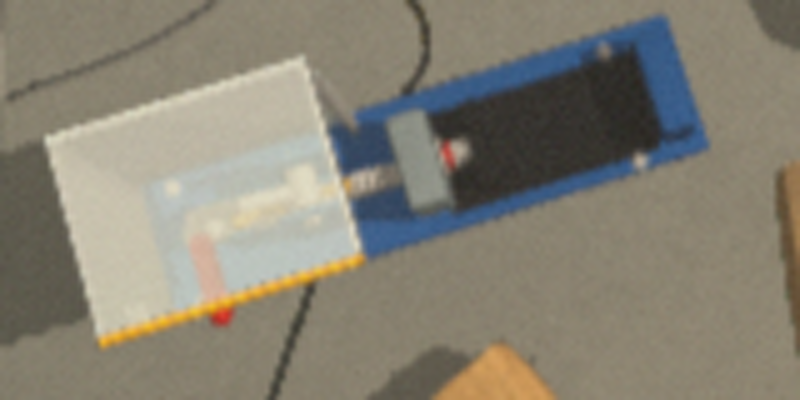

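View pics/blocks.png

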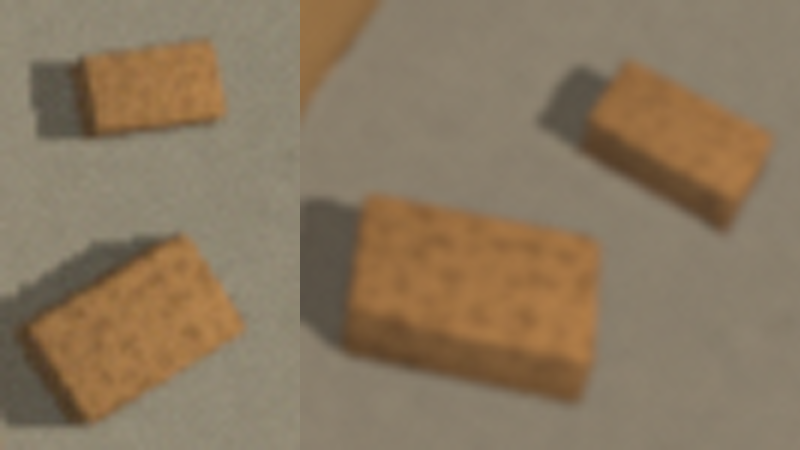

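The small cork block is at top (404,214) and the large one at (403,255). The small block's sides look close to 42×70, but I'll check the size numerically. The guard corners and the red handle tip are clear.

```bash
python3 - <<'E'
from h import *
from scipy.optimize import least_squares
c=cam("top")
for nm,P,h in(("small",[(82,60),(212,42),(222,120),(95,133)],.026),("large",[(183,236),(243,325),(90,422),(24,330)],.035)):
    X=np.array([back(c,(380+x/6,200+y/6),h) for x,y in P]); 
    e=np.roll(X,-1,0)-X
    print(nm,X.mean(0).round(4),np.linalg.norm(e,axis=1).round(4),np.degrees(np.arctan2(e[:,1],e[:,0])).round(1))
obs=[((48,138),(.048,.215,.170)),((305,57),(.048,.070,.170)),((363,258),(-.070,.070,.167)),((100,343),(-.070,.215,.167)),((222,322),(-.066,.168,.078))]
uv=np.array([(140+a[0]/5,180+a[1]/5) for a,_ in obs]); L=np.array([b for _,b in obs])
W=lambda p,L:np.c_[L[:,:2]@np.array([[np.cos(p[2]),np.sin(p[2])],[-np.sin(p[2]),np.cos(p[2])]])+p[:2],L[:,2]+.018]
f=lambda p:(np.array([proj(c,x) for x in W(p,L)])-uv).ravel()
s=least_squares(f,[.45,.3,.2]); print(s.x,s.fun.reshape(-1,2).round(2))
p=s.x
chk=np.array([[-.030,.033,.051],[.030,.033,.051],[-.03,.058,.051],[.03,.058,.051],[-.032,-.105,.048],[.032,-.105,.048],[.033,0,.01],[-.033,0,.01]])
print(np.c_[[(proj(c,x)-[140,180])*5 for x in W(p,chk)]].round(0))
cs=cam("scene"); print([proj(cs,x).round(0) for x in W(p,np.r_[chk,L])])
for nm,u,z in(("glue",(297,153),.0),("mug",(333,183),.0),("box",(300,240),.1)): print(nm,back(c,u,z).round(3))
E
```

```text
small [ 0.5682 -0.3198  0.026 ] [0.0692 0.0412 0.0667 0.0386] [ -83.7 -178.2   94.2    5.2]
large [ 0.4447 -0.2967  0.035 ] [0.0529 0.0938 0.0553 0.0962] [-150.2  119.4   32.3  -62. ]
[0.59778566 0.20485455 0.27883965] [[-0.9  -0.88]
 [-0.07 -0.6 ]
 [ 0.44  0.73]
 [ 0.03  0.3 ]
 [ 0.54  0.41]]
[[439. 202.]
 [411. 108.]
 [398. 214.]
 [371. 120.]
 [660. 137.]
 [629.  38.]
 [470. 100.]
 [500. 200.]]
[array([233., 208.]), array([243., 198.]), array([227., 206.]), array([236., 196.]), array([271., 222.]), array([280., 210.]), array([252., 210.]), array([243., 221.]), array([196., 152.]), array([233., 163.]), array([213., 183.]), array([174., 171.]), array([191., 197.])]
glue [ 0.787  0.009 -0.   ]
mug [ 0.683 -0.103  0.   ]
box [0.492 0.017 0.1  ]
```

The small cork block, seen at top (404,214) and scene (382,313), measures about 69×41 mm, so it's the one meant. The other at (403,255) is about 95×54 mm. The brown piece at (255,280) is a long wooden part.

```bash
cat >> h.py <<'E'
CL=np.array([.5978,.2049,.2788])
def c2w(x,y,z): 
    a=CL[2]; return np.array([CL[0]+x*np.cos(a)-y*np.sin(a),CL[1]+x*np.sin(a)+y*np.cos(a),z+.018])
def delta(P,head,st=None):  # head: world heading (deg) of tool y
    st=st or manip.get_state(); q=st["ee_rot"]; R=Rn.from_quat(np.r_[q[1:],q[0]]).as_matrix()
    d=R.T@(np.asarray(P)-st["position"]); h=np.degrees(np.arctan2(R[1,1],R[0,1]))
    tw=-((head-h+180)%360-180); print("at",st["position"].round(4),"head",round(h,1),"tilt",R[:,2].round(3),"-> row",(d/.8).round(4),round(tw/120,4))
E
python3 -c "
from h import *
delta((.568,-.320,.30),5)"
```

```text
at [0.1746 0.5474 0.2385] head 72.3 tilt [-0.001 -0.002 -1.   ] -> row [-0.798  -0.8836 -0.0755] 0.5609
```

Request:
{"method": "move_arm", "body": {"deltas": [[[0,0,-0.08,0,-1],[-0.798,-0.8836,-0.08,0.561,-1],[-0.798,-0.8836,-0.08,0.561,-1],[-0.798,-0.8836,-0.08,0.561,-1],[-0.798,-0.8836,-0.08,0.561,-1],[-0.798,-0.8836,-0.08,0.561,-1],[-0.798,-0.8836,-0.08,0.561,-1],[-0.798,-0.8836,-0.08,0.561,-1],[-0.798,-0.8836,-0.08,0.561,-1],[-0.798,-0.8836,-0.08,0.561,-1],[-0.798,-0.8836,-0.08,0.561,-1],[-0.798,-0.8836,-0.08,0.561,-1]]]}}

```text
clock: 1.3
position: [0.402, 0.045, 0.2973]
ee_rot: [-0.0, 0.676, 0.737, 0.0]
contact_force: [2.0, 0.3, 1.1]
width: 0.0855
gripper_force: 0.0
```

```bash
python3 -c "
from h import *
delta((.568,-.320,.20),5); print(manip.get_state()['qpos'])"
```

```text
at [0.402  0.045  0.2973] head 5.0 tilt [ 0.  0. -1.] -> row [-0.4726  0.1671  0.1216] -0.0002
[-6.12752435e-02 -1.88443494e-02  1.71493503e+00  4.21720767e-04
  1.44521139e+00 -1.48076527e-01]
```

Request:
{"method": "move_arm", "body": {"deltas": [[[-0.47,0.167,0.0,0,-1],[-0.47,0.167,0.0,0,-1],[-0.47,0.167,0.0,0,-1],[-0.47,0.167,0.0,0,-1],[-0.47,0.167,0.12,0,-1],[-0.47,0.167,0.12,0,-1],[-0.47,0.167,0.12,0,-1],[-0.47,0.167,0.12,0,-1],[-0.47,0.167,0.12,0,-1],[-0.47,0.167,0.12,0,-1],[-0.47,0.167,0.12,0,-1],[-0.47,0.167,0.12,0,-1]]]}}

```text
clock: 2.5
position: [0.5675, -0.3146, 0.2025]
ee_rot: [0.0, 0.675, 0.738, 0.0]
contact_force: [0.5, 0.2, -0.2]
width: 0.0855
gripper_force: 0.0
```

```bash
python3 -c "
from h import *
st=manip.get_state(); print(st['position'])
im=manip.get_image('wrist'); c=cam('wrist',st)
cv2.imwrite('pics/w1.png',im[:,:,::-1])
print(proj(c,(.568,-.32,.026)),proj(c,st['position']))"
```

```text
[ 0.56749603 -0.31455433  0.202511  ]
[276.86072015 186.276317  ] [278.52168778 279.49492465]
```

View pics/w1.png

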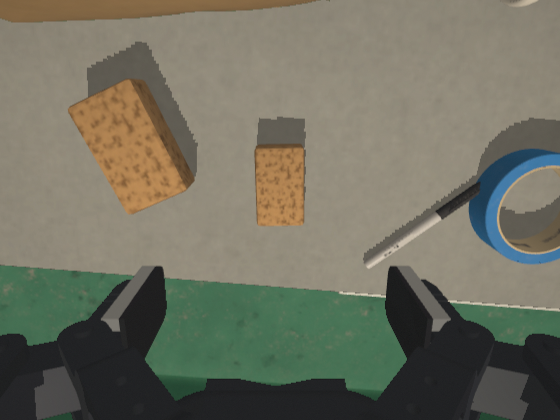

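```bash
python3 -c "
from h import *
c=cam('wrist')
X=np.array([back(c,u,.026) for u in((255,146.5),(304,145.5),(304.5,226),(257,226.5))]); e=np.roll(X,-1,0)-X
print(X.mean(0),np.linalg.norm(e,axis=1).round(4),np.degrees(np.arctan2(e[:,1],e[:,0])).round(1))
m=X.mean(0); delta((m[0],m[1],.013),5)"
```

```text
[ 0.57111729 -0.32086387  0.026     ] [0.0406 0.0707 0.0418 0.0704] [   6.2  -83.4 -174.3   95.6]
at [ 0.5676 -0.3145  0.2028] head 5.1 tilt [ 0.001 -0.    -1.   ] -> row [-0.0082  0.0033  0.2373] 0.0005
```

Request:
{"method": "move_arm", "body": {"deltas": [[[-0.008,0.003,0.06,-0.008,-1],[-0.008,0.003,0.12,-0.008,-1],[-0.008,0.003,0.18,-0.008,-1],[-0.008,0.003,0.22,-0.008,-1],[-0.008,0.003,0.24,-0.008,-1],[-0.008,0.003,0.24,-0.008,-1],[-0.008,0.003,0.24,-0.008,1],[-0.008,0.003,0.24,-0.008,1],[-0.008,0.003,0.24,-0.008,1],[-0.008,0.003,0.24,-0.008,1],[-0.008,0.003,0.24,-0.008,1],[-0.008,0.003,0.24,-0.008,1]]], "squeeze": 40}}

```text
clock: 3.75
position: [0.5718, -0.3228, 0.0116]
ee_rot: [0.002, 0.669, 0.743, 0.0]
contact_force: [-0.4, 0.6, 6.9]
width: 0.0416
gripper_force: 42.9
```

Request:
{"method": "move_arm", "body": {"deltas": [[[0,0,-0.03,0,1],[0,0,-0.09,0,1],[0,0,-0.15,0,1],[0,0,-0.21,0,1],[0,0,-0.27,0,1],[0,0,-0.3,0,1],[0,0,-0.3,0,1]]]}}

```text
clock: 4.45
position: [0.5724, -0.3235, 0.2552]
ee_rot: [0.005, 0.669, 0.743, 0.001]
contact_force: [0.4, 0.6, -0.2]
width: 0.0412
gripper_force: 42.1
```

```bash
python3 -c "
from h import *
s=manip.get_state(); print(s['contact_force'],s['width'],s['gripper_force'])
w=c2w(0,-.068,0); print(w)
delta((w[0],w[1],.25),15.97)"
```

```text
[ 0.38067279  0.57419705 -0.21125347] 0.041191930438985266 42.082956433296204
[0.61651375 0.13952573 0.018     ]
at [ 0.5724 -0.3235  0.2552] head 5.9 tilt [ 0.009 -0.006 -1.   ] -> row [0.5699 0.1147 0.0034] -0.0835
```

Request:
{"method": "move_arm", "body": {"deltas": [[[0.57,0.115,0,-0.0835,1],[0.57,0.115,0,-0.0835,1],[0.57,0.115,0,-0.0835,1],[0.57,0.115,0,-0.0835,1],[0.57,0.115,0,-0.0835,1],[0.57,0.115,0,-0.0835,1],[0.57,0.115,0,-0.0835,1],[0.57,0.115,0,-0.0835,1],[0.57,0.115,0,-0.0835,1],[0.57,0.115,0,-0.0835,1],[0.57,0.115,0,-0.0835,1],[0.57,0.115,0,-0.0835,1]]]}}

```text
clock: 5.65
position: [0.6143, 0.14, 0.2483]
ee_rot: [-0.0, 0.602, 0.799, -0.001]
contact_force: [-0.1, -0.2, 0.2]
width: 0.041
gripper_force: 42.1
```

```bash
python3 -c "
from h import *
w=c2w(0,-.068,0)
delta((w[0],w[1],.041),15.97)
st=manip.get_state(); im=manip.get_image('wrist'); c=cam('wrist',st)
cv2.imwrite('pics/w2.png',im[:,:,::-1])
for L in((.033,0,.01),(-.033,0,.01),(.032,-.105,.048),(-.032,-.105,.048),(.03,.023,.051),(-.03,.023,.051),(-.066,.168,.08)): print(L,proj(c,c2w(*L)).round(0))"
```

```text
at [0.6143 0.14   0.2483] head 16.0 tilt [-0.002 -0.002 -1.   ] -> row [-0.001   0.0031  0.2591] 0.0001
(0.033, 0, 0.01) [316.  97.]
(-0.033, 0, 0.01) [244.  97.]
(0.032, -0.105, 0.048) [316. 220.]
(-0.032, -0.105, 0.048) [244. 220.]
(0.03, 0.023, 0.051) [318.  68.]
(-0.03, 0.023, 0.051) [242.  68.]
(-0.066, 0.168, 0.08) [ 172. -190.]
```

View pics/w2.png

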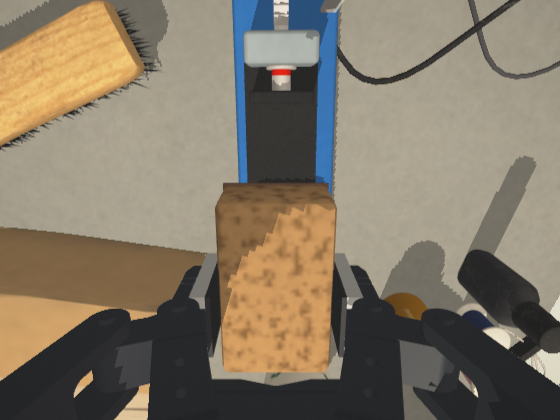

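The jaw's red band shows at (281,72). The bed edges are at columns 247 and 316, about 1.5 mm to +x of my estimate, so I'll shift by that.

Request:
{"method": "move_arm", "body": {"deltas": [[[0.003,0.0055,0.05,0,1],[0.003,0.0055,0.1,0,1],[0.003,0.0055,0.15,0,1],[0.003,0.0055,0.2,0,1],[0.003,0.0055,0.23,0,1],[0.003,0.0055,0.25,0,1],[0.003,0.0055,0.257,0,1],[0.003,0.0055,0.257,0,1],[0.003,0.0055,0.257,0,1]]]}}

```text
clock: 6.6
position: [0.6194, 0.1436, 0.0448]
ee_rot: [0.001, 0.603, 0.798, 0.001]
contact_force: [0.2, 0.5, 0.8]
width: 0.0414
gripper_force: 42.1
```

Request:
{"method": "move_arm", "body": {"deltas": [[[0,0,0.002,0,1],[0,0,0.004,0,1],[0,0,0.004,0,1]]]}}

```text
clock: 6.9
position: [0.6186, 0.1445, 0.041]
ee_rot: [0.0, 0.602, 0.799, 0.0]
contact_force: [-0.2, -0.2, -1.0]
width: 0.0412
gripper_force: 42.1
```

Request:
{"method": "move_arm", "body": {"deltas": [[[0,0,0.002,0,1],[0,0,0.002,0,1],[0,0,0.002,0,1]]]}}

```text
clock: 7.2
position: [0.6187, 0.1446, 0.0396]
ee_rot: [0.0, 0.602, 0.799, 0.0]
contact_force: [-0.7, 0.6, 3.8]
width: 0.0412
gripper_force: 42.5
```

Contact with the bed. Release and rise.

Request:
{"method": "move_arm", "body": {"deltas": [[[0,0,0,0,-0.2],[0,0,0,0,-0.2],[0,0,0,0,-0.2],[0,0,0,0,-0.2],[0,0,-0.03,0,-0.2],[0,0,-0.09,0,-0.5],[0,0,-0.15,0,-1],[0,0,-0.2,0,-1],[0,0,-0.26,0,-1],[0,0,-0.26,0,-1]]]}}

```text
clock: 8.2
position: [0.6222, 0.1449, 0.255]
ee_rot: [0.005, 0.602, 0.798, 0.005]
contact_force: [0.6, -0.2, -0.5]
width: 0.0852
gripper_force: 0.0
```

```bash
python3 -c "
from h import *
st=manip.get_state(); print(st['position'],st['width']); im=manip.get_image('wrist'); c=cam('wrist',st)
cv2.imwrite('pics/w3.png',im[:,:,::-1])
for L in((.033,0,.01),(-.033,0,.01),(.032,-.105,.048),(-.032,-.105,.048),(.03,.023,.051),(-.03,.023,.051)): print(L,proj(c,c2w(*L)).round(0))"
```

```text
[0.62216398 0.14494489 0.25504311] 0.08515506839580525
(0.033, 0, 0.01) [301. 100.]
(-0.033, 0, 0.01) [230. 100.]
(0.032, -0.105, 0.048) [301. 220.]
(-0.032, -0.105, 0.048) [231. 220.]
(0.03, 0.023, 0.051) [302.  71.]
(-0.03, 0.023, 0.051) [228.  71.]
```

View pics/w3.png

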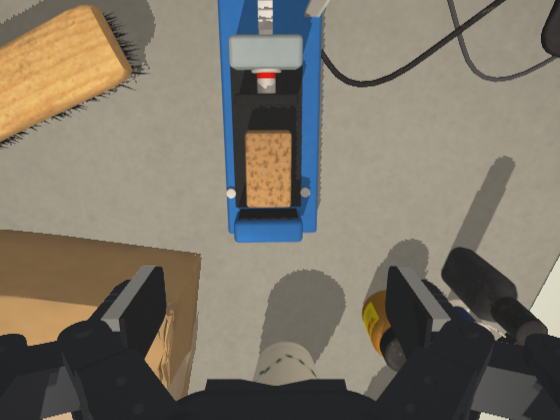

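Block at cols 247–292, rows 131–207. It's centred on the bed (about 233–302) and straight, with about 35 mm free to the pad. Next I'll move in front of the guard.

```bash
python3 -c "
from h import *
w=c2w(-.115,.168,0)
delta((w[0],w[1],.27),15.97)"
```

```text
at [0.6205 0.1447 0.2515] head 16.0 tilt [ 0.009  0.001 -1.   ] -> row [ 0.2901 -0.1502 -0.0249] -0.0
```

Request:
{"method": "move_arm", "body": {"deltas": [[[0.1,-0.15,-0.02,0,-1],[0.2,-0.15,-0.025,0,-1],[0.29,-0.15,-0.025,0,-1],[0.29,-0.15,-0.025,0,-1],[0.29,-0.15,-0.025,0,-1],[0.29,-0.15,-0.025,0,-1],[0.29,-0.15,-0.025,0,-1],[0.29,-0.15,-0.025,0,-1],[0.29,-0.15,-0.025,0,-1]]]}}

```text
clock: 9.15
position: [0.4396, 0.3335, 0.2661]
ee_rot: [0.0, 0.602, 0.798, -0.001]
contact_force: [-0.3, -0.4, 0.1]
width: 0.0852
gripper_force: 0.0
```

```bash
python3 -c "
from h import *
st=manip.get_state(); print(st['position'],st['width']); im=manip.get_image('wrist'); c=cam('wrist',st)
cv2.imwrite('pics/w4.png',im[:,:,::-1])
delta(c2w(-.115,.168,.252),15.97,st)
for L in((-.07,.168,.167),(-.07,.07,.167),(-.07,.215,.167),(-.066,.168,.087),(-.066,.161,.08),(-.066,.175,.08),(-.03,.168,.087)): print(L,proj(c,c2w(*L)).round(0))"
```

```text
[0.43963593 0.33345649 0.26608136] 0.08522042674640234
at [0.4396 0.3335 0.2661] head 15.9 tilt [-0.001 -0.001 -1.   ] -> row [ 0.0011  0.0021 -0.0049] -0.0005
(-0.07, 0.168, 0.167) [355. 214.]
(-0.07, 0.07, 0.167) [347. 352.]
(-0.07, 0.215, 0.167) [360. 135.]
(-0.066, 0.168, 0.087) [340. 183.]
(-0.066, 0.161, 0.08) [338. 189.]
(-0.066, 0.175, 0.08) [339. 173.]
(-0.03, 0.168, 0.087) [385. 183.]
```

View pics/w4.png

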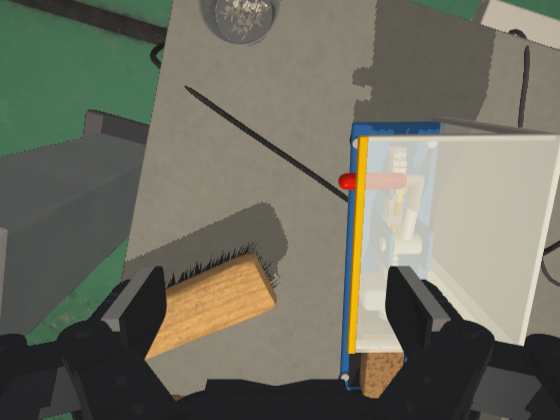

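The yellow edge runs from (357,137) to (350,352) and the red handle end is at (338,181), both within about 1.5 mm of my model. The tool can't be tilted through this interface: a vertical body would meet the guard edge. So I'll use the spare large cork block as a pusher, gripped near one end so it reaches under the guard. First I'll check the clearance to the carton.

```bash
python3 -c "
from h import *
c=cam('top')
for z in(.10,.14): print([back(c,u,z).round(3) for u in((362,205),(373,255),(380,290))])
# carton height from scene: bottom/top of vertical edge near robot-right corner
s=cam('scene'); print([back(s,u,z).round(3) for u,z in(((293,332),0),((342,262),.12),((342,262),.10))])
X=np.array([.4447,-.2967]); a=np.radians(119.5); g=X+.0275*np.array([np.cos(a),np.sin(a)]); print(g)
delta((*g,.30),29.5)
print(manip.get_state()['qpos'].round(2))"
```

```text
[array([ 0.589, -0.169,  0.1  ]), array([ 0.443, -0.19 ,  0.1  ]), array([ 0.345, -0.203,  0.1  ])]
[array([ 0.582, -0.159,  0.14 ]), array([ 0.441, -0.18 ,  0.14 ]), array([ 0.347, -0.192,  0.14 ])]
[array([ 0.379, -0.18 ,  0.   ]), array([ 0.561, -0.188,  0.12 ]), array([ 0.578, -0.18 ,  0.1  ])]
[ 0.43115835 -0.27276522]
at [0.4399 0.3334 0.2662] head 15.9 tilt [-0.001 -0.001 -1.   ] -> row [-0.7258 -0.2178 -0.0414] -0.1135
[ 0.52  0.23  1.51 -0.    1.41  0.25]
```

Request:
{"method": "move_arm", "body": {"deltas": [[[-0.01,-0.04,-0.04,0,-1],[-0.726,-0.218,-0.041,-0.1135,-1],[-0.726,-0.218,-0.041,-0.1135,-1],[-0.726,-0.218,-0.041,-0.1135,-1],[-0.726,-0.218,-0.041,-0.1135,-1],[-0.726,-0.218,-0.041,-0.1135,-1],[-0.726,-0.218,-0.041,-0.1135,-1],[-0.726,-0.218,-0.041,-0.1135,-1],[-0.726,-0.218,-0.041,-0.1135,-1],[-0.726,-0.218,-0.041,-0.1135,-1],[-0.726,-0.218,-0.041,-0.1135,-1],[-0.726,-0.218,-0.041,-0.1135,-1]]]}}

```text
clock: 10.4
position: [0.4288, -0.2309, 0.2997]
ee_rot: [0.0, 0.504, 0.864, 0.0]
contact_force: [0.7, 0.1, 0.2]
width: 0.0858
gripper_force: 0.0
```

```bash
python3 -c "
from h import *
delta((.4312,-.2728,.16),29.5)"
```

```text
at [ 0.4288 -0.2309  0.2997] head 29.4 tilt [ 0. -0. -1.] -> row [-0.0471 -0.0232  0.1746] -0.0006
```

Request:
{"method": "move_arm", "body": {"deltas": [[[-0.047,-0.023,0.0,0,-1],[-0.047,-0.023,0.06,0,-1],[-0.047,-0.023,0.12,0,-1],[-0.047,-0.023,0.175,0,-1],[-0.047,-0.023,0.175,0,-1],[-0.047,-0.023,0.175,0,-1]]]}}

```text
clock: 11.0
position: [0.4321, -0.2702, 0.16]
ee_rot: [-0.0, 0.504, 0.864, 0.0]
contact_force: [-0.3, -0.8, 0.5]
width: 0.0855
gripper_force: 0.0
```

```bash
python3 -c "
from h import *
st=manip.get_state(); print(st['position']); im=manip.get_image('wrist'); c=cam('wrist',st)
cv2.imwrite('pics/w5.png',im[:,:,::-1])
# cork colour mask -> rectangle in world at top face
hsv=cv2.cvtColor(im,cv2.COLOR_RGB2HSV); m=cv2.inRange(hsv,(8,110,90),(22,255,255)); m=cv2.morphologyEx(m,cv2.MORPH_CLOSE,np.ones((5,5)))
for k in cv2.findContours(m,0,2)[0]:
    if cv2.contourArea(k)>4000: print(cv2.contourArea(k),cv2.approxPolyDP(k,8,True)[:,0].tolist())
delta((.4312,-.2728,.012),29.5,st)"
```

```text
[ 0.43209456 -0.27023539  0.15996235]
9475.0 [[239, 171], [238, 292], [309, 294], [312, 169]]
46531.0 [[173, 0], [171, 24], [218, 58], [559, 196], [559, 0]]
at [ 0.4321 -0.2702  0.16  ] head 29.5 tilt [-0.001  0.    -1.   ] -> row [-0.0024 -0.0025  0.185 ] 0.0
```

View pics/w5.png

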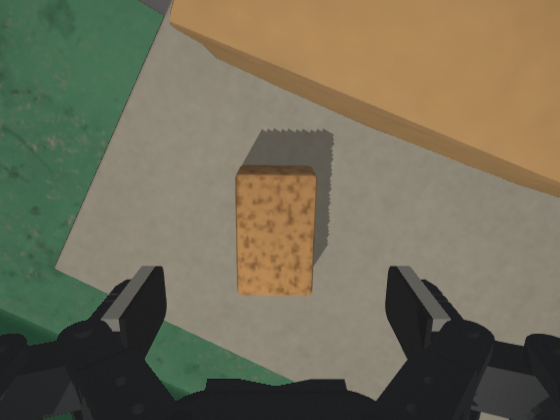

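```bash
python3 -c "
from h import *
c=cam('wrist')
for z in (.030,.036):
  X=np.array([back(c,u,z) for u in((236,175),(316,174),(313,296),(238,296))]); e=np.roll(X,-1,0)-X
  m=X.mean(0);print(m,np.linalg.norm(e,axis=1).round(4),np.degrees(np.arctan2(e[:,1],e[:,0])).round(1))
a=np.radians(119.5);g=m[:2]+.0265*np.array([np.cos(a),np.sin(a)]);delta((*g,.013),29.5)"
```

```text
[ 0.44942678 -0.30176462  0.03      ] [0.0578 0.0992 0.0598 0.0985] [  30.2  -60.1 -150.5  118.7]
[ 0.44822717 -0.2996662   0.036     ] [0.0565 0.097  0.0585 0.0963] [  30.2  -60.1 -150.5  118.7]
at [ 0.4333 -0.2709  0.1615] head 29.5 tilt [ 0.002 -0.002 -1.   ] -> row [-0.0068 -0.0016  0.1856] 0.0002
```

Request:
{"method": "move_arm", "body": {"deltas": [[[-0.006,-0.0015,0.06,0,-1],[-0.006,-0.0015,0.12,0,-1],[-0.006,-0.0015,0.16,0,-1],[-0.006,-0.0015,0.183,0,-1],[-0.006,-0.0015,0.183,0,-1],[-0.006,-0.0015,0.183,0,1],[-0.006,-0.0015,0.183,0,1],[-0.006,-0.0015,0.183,0,1],[-0.006,-0.0015,0.183,0,1],[-0.006,-0.0015,0.183,0,1]]], "squeeze": 110}}

```text
clock: 12.05
position: [0.4359, -0.2758, 0.0164]
ee_rot: [0.003, 0.503, 0.864, -0.001]
contact_force: [-0.1, 0.5, 7.0]
width: 0.0571
gripper_force: 117.8
```

Request:
{"method": "move_arm", "body": {"deltas": [[[0,0,-0.05,0,1],[0,0,-0.11,0,1],[0,0,-0.17,0,1],[0,0,-0.23,0,1],[0,0,-0.26,0,1],[0,0,-0.26,0,1]]]}}

```text
clock: 12.65
position: [0.436, -0.2759, 0.2276]
ee_rot: [0.006, 0.503, 0.864, -0.001]
contact_force: [-0.2, -0.7, -0.1]
width: 0.0566
gripper_force: 117.3
```

```bash
python3 -c "
from h import *
w=c2w(-.16,.168,0); print(w)
delta((w[0],w[1],.22),105.97)"
```

```text
[0.39774421 0.32238056 0.018     ]
at [ 0.436  -0.2759  0.2276] head 29.6 tilt [ 0.01  -0.008 -1.   ] -> row [0.674  0.3278 0.0029] -0.6364
```

Request:
{"method": "move_arm", "body": {"deltas": [[[0.674,0.328,-0.03,-0.636,1],[0.674,0.328,-0.03,-0.636,1],[0.674,0.328,-0.03,-0.636,1],[0.674,0.328,-0.03,-0.636,1],[0.674,0.328,-0.03,-0.636,1],[0.674,0.328,-0.03,-0.636,1],[0.674,0.328,-0.03,-0.636,1],[0.674,0.328,-0.03,-0.636,1],[0.674,0.328,-0.03,-0.636,1],[0.674,0.328,-0.03,-0.636,1],[0.674,0.328,-0.03,-0.636,1],[0.674,0.328,-0.03,-0.636,1]]]}}

```text
clock: 13.85
position: [0.3945, 0.3259, 0.2451]
ee_rot: [-0.0, -0.139, 0.99, -0.0]
contact_force: [1.9, 0.2, -1.5]
width: 0.0569
gripper_force: 117.4
```

Request:
{"method": "move_arm", "body": {"deltas": [[[0.0,0.0,0,0,1],[0.0,0.0,0.0,0,1],[0,0,0,0,1]]]}}

```text
clock: 14.15
position: [0.3951, 0.3231, 0.2448]
ee_rot: [-0.001, -0.138, 0.99, -0.001]
contact_force: [-0.7, -0.2, -0.6]
width: 0.057
gripper_force: 117.5
```

```bash
python3 -c "
from h import *
w=c2w(-.16,.168,0); delta((w[0],w[1],.140),105.97)"
```

```text
at [0.3951 0.3231 0.2448] head 105.9 tilt [-0.001 -0.001 -1.   ] -> row [-0.0031 -0.0016  0.131 ] -0.0007
```

Request:
{"method": "move_arm", "body": {"deltas": [[[0,0,0.05,0,1],[0,0,0.1,0,1],[-0.002,0,0.137,0,1],[-0.002,0,0.137,0,1],[-0.02,0,0.137,0,1],[-0.035,0,0.137,0,1],[-0.053,0,0.137,0,1],[-0.053,0,0.137,0,1],[-0.053,0,0.137,0,1]]]}}

```text
clock: 15.05
position: [0.4372, 0.336, 0.1363]
ee_rot: [0.0, -0.138, 0.99, 0.0]
contact_force: [-1.6, -0.2, -0.2]
width: 0.057
gripper_force: 117.4
```

```bash
python3 -c "
from h import *
w=c2w(-.12,.168,0); delta((w[0],w[1],.121),105.97); print(manip.get_state()['contact_force'])
im=manip.get_image('scene'); cv2.imwrite('pics/s6.png',crop(im,120,120,320,270,4))"
```

```text
at [0.4372 0.336  0.1363] head 105.9 tilt [ 0.  0. -1.] -> row [ 0.0021 -0.0029  0.0191] -0.0007
[-1.61875272 -0.23734093 -0.20740126]
```

View pics/s6.png

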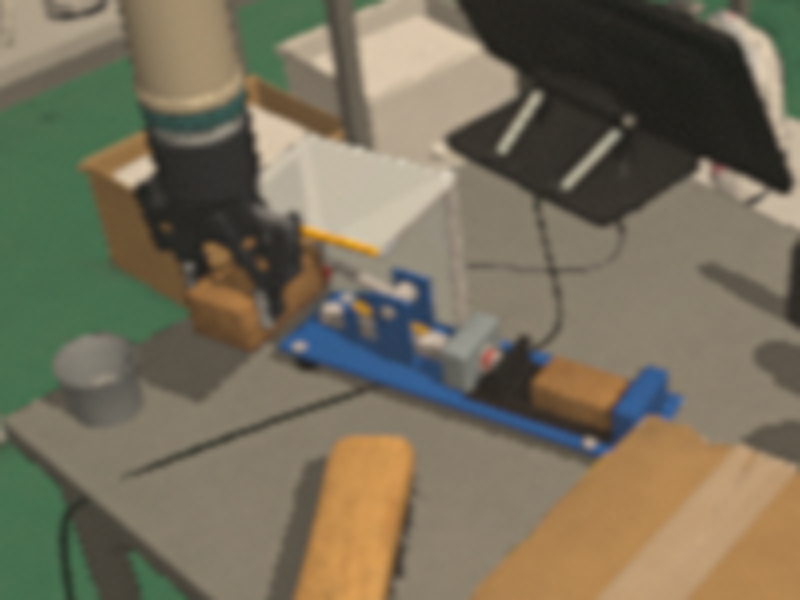

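The cork sits over the red handle, below the yellow edge at (335,240), and the block is on the bed with a gap to the pad. First stroke goes slowly.

Request:
{"method": "move_arm", "body": {"deltas": [[[0,0,0.018,0,1],[0,0,0.024,0,1],[0,0,0.03,0,1],[0,0,0.036,0,1],[0,0,0.042,0,1],[0,0,0.046,0,1],[0,0,0.049,0,1],[0,0,0.049,0,1]]]}}

```text
clock: 15.9
position: [0.4364, 0.3359, 0.0964]
ee_rot: [-0.0, -0.138, 0.99, 0.0]
contact_force: [-1.1, 1.3, 1.1]
width: 0.0566
gripper_force: 117.8
```

Request:
{"method": "move_arm", "body": {"deltas": [[[0,0,0.003,0,1],[0,0,0.005,0,1],[0,0,0.005,0,1]]]}}

```text
clock: 16.2
position: [0.4363, 0.3358, 0.0942]
ee_rot: [0.0, -0.138, 0.99, 0.0]
contact_force: [-7.2, -1.0, 13.1]
width: 0.0571
gripper_force: 119.4
```

```bash
cat >> h.py <<'E'
def jaw(tag):
    for n,b in(("scene",(215,185,300,240)),("top",(205,185,285,235))):
        im=manip.get_image(n); cv2.imwrite(f"pics/{tag}{n}.png",im[:,:,::-1]); x0,y0,x1,y1=b; s=im[y0:y1,x0:x1].astype(int)
        m=(s[...,0]>110)&(s[...,0]-s[...,1]>60)&(s[...,0]-s[...,2]>60)&(np.abs(s[...,1]-s[...,2])<40)
        g=(np.ptp(s,axis=2)<26)&(s.mean(2)>95)&(s.mean(2)<170)
        v,u=np.nonzero(m); print(n,"red",m.sum(),(u.mean()+x0).round(1) if len(u) else None,(v.mean()+y0).round(1) if len(u) else None)
E
python3 -c "
from h import *
for f,b in(('scene0',0),('top0',0)):
    pass
jaw('j0')
for n,b in(('scene',(225,190,260,225)),):
    pass
s=cam('scene'); t=cam('top'); import numpy as np
for a in(.010,.017,.024,.045): print(a,proj(s,c2w(0,.020-a,.028)).round(1),proj(t,c2w(0,.020-a,.028)).round(1))
im=cv2.imread('pics/top0.png')[:,:,::-1].astype(int); print(im[209:213,226:236].tolist())"
```

```text
scene red 5 242.6 209.2
top red 8 230.5 210.0
0.01 [244.6 210.3] [233.2 209.9]
0.017 [246.4 210.9] [235.4 209.2]
0.024 [248.3 211.5] [237.5 208.6]
0.045 [253.8 213.4] [244.1 206.5]
[[[139, 140, 130], [147, 137, 126], [140, 88, 79], [171, 82, 74], [173, 145, 129], [171, 158, 141], [159, 150, 134], [124, 117, 106], [70, 65, 59], [55, 53, 48]], [[144, 146, 135], [139, 129, 117], [178, 114, 100], [184, 77, 68], [182, 125, 109], [178, 160, 142], [166, 154, 138], [124, 117, 104], [79, 76, 70], [54, 53, 49]], [[143, 146, 135], [133, 127, 116], [176, 139, 125], [180, 87, 74], [176, 103, 91], [165, 143, 127], [135, 124, 111], [104, 97, 87], [73, 68, 60], [55, 54, 47]], [[143, 145, 135], [137, 139, 126], [155, 139, 124], [152, 90, 81], [153, 79, 71], [141, 121, 107], [99, 92, 85], [78, 72, 63], [55, 55, 46], [59, 55, 49]]]
```

```bash
python3 -c "
from h import *
def red(im,b):
    x0,y0,x1,y1=b; s=im[y0:y1,x0:x1].astype(float); w=np.clip(s[...,0]-(s[...,1]+s[...,2])/2-35,0,None); v,u=np.mgrid[y0:y1,x0:x1]; return w.sum().round(0),((w*u).sum()/w.sum()).round(2),((w*v).sum()/w.sum()).round(2)
for n,b in(('scene',(232,200,262,220)),('top',(222,200,252,220))):
    for f in(n+'0','j0'+n): print(f,red(cv2.imread('pics/'+f+'.png')[:,:,::-1],b))
print(manip.get_state()['contact_force'],manip.get_state()['position'])"
```

```text
scene0 (np.float64(288.0), np.float64(241.59), np.float64(208.87))
j0scene (np.float64(2108.0), np.float64(255.73), np.float64(213.56))
top0 (np.float64(459.0), np.float64(229.14), np.float64(210.4))
j0top (np.float64(2163.0), np.float64(244.15), np.float64(205.63))
[-5.52428512 -0.5201655  11.83127155] [0.43636067 0.3358436  0.09428957]
```

```bash
cat >> h.py <<'E'
def red(im,b):
    x0,y0,x1,y1=b; s=im[y0:y1,x0:x1].astype(float); w=np.clip(s[...,0]-s[...,1]-25,0,None)*(np.abs(s[...,1]-s[...,2])<28)
    v,u=np.mgrid[y0:y1,x0:x1]; return w.sum().round(0),((w*u).sum()/(w.sum()+1e-9)).round(2),((w*v).sum()/(w.sum()+1e-9)).round(2)
def band(f): 
    for n,b in(('scene',(235,200,262,222)),('top',(224,200,250,218))): print(f,n,red(cv2.imread(f'pics/{f}{n}.png')[:,:,::-1],b))
def snap(f):
    for n in('scene','top'): cv2.imwrite(f'pics/{f}{n}.png',manip.get_image(n)[:,:,::-1])
    band(f)
E
cp pics/scene0.png pics/i0scene.png; cp pics/top0.png pics/i0top.png
python3 -c "
from h import *
band('i0');band('j0')"
```

```text
i0 scene (np.float64(351.0), np.float64(241.56), np.float64(208.93))
i0 top (np.float64(524.0), np.float64(229.14), np.float64(210.41))
j0 scene (np.float64(453.0), np.float64(243.95), np.float64(209.52))
j0 top (np.float64(536.0), np.float64(230.41), np.float64(209.95))
```

Request:
{"method": "move_arm", "body": {"deltas": [[[0,0,-0.015,0,1],[0,0,-0.03,0,1],[0,0,-0.045,0,1],[0,0,-0.045,0,1],[0,0,-0.045,0,1],[0,0,-0.03,0,1],[0,0,-0.02,0,1],[0,0,-0.01,0,1],[0,0,-0.002,0,1],[0,0,0.001,0,1],[0,0,0.001,0,1],[0,0,0.001,0,1]]]}}

```text
clock: 17.5
position: [0.4364, 0.3363, 0.0937]
ee_rot: [0.001, -0.138, 0.99, 0.001]
contact_force: [-5.7, 0.1, 16.6]
width: 0.0568
gripper_force: 119.9
```

```bash
python3 -c "
from h import *
snap('k2'); print(manip.get_state()['contact_force'],manip.get_state()['ee_rot'])"
```

```text
k2 scene (np.float64(407.0), np.float64(245.36), np.float64(210.38))
k2 top (np.float64(587.0), np.float64(232.78), np.float64(209.19))
[-6.37615216e+00 -1.50289302e-03  1.66936700e+01] [ 8.16971259e-04 -1.38457913e-01  9.90367805e-01  5.92094424e-04]
```

Request:
{"method": "move_arm", "body": {"deltas": [[[0,0,-0.015,0,1],[0,0,-0.03,0,1],[0,0,-0.045,0,1],[0,0,-0.045,0,1],[0,0,-0.045,0,1],[0,0,-0.03,0,1],[0,0,-0.02,0,1],[0,0,-0.01,0,1],[0,0,-0.002,0,1],[0,0,0.001,0,1],[0,0,0.001,0,1],[0,0,0.001,0,1]]]}}

```text
clock: 18.8
position: [0.4367, 0.3364, 0.0924]
ee_rot: [0.001, -0.138, 0.99, 0.001]
contact_force: [-4.9, 2.7, 13.3]
width: 0.0569
gripper_force: 119.5
```

```bash
python3 -c "
from h import *
snap('k3'); print(manip.get_state()['contact_force'])
# dark gap between pad and cork: profile along clamp axis in top view, z=.045 clamp ~ pad/block top
im=cv2.imread('pics/k3top.png')[:,:,::-1].astype(int); c=cam('top')
for y in np.arange(.04,-.11,-.004):
    u,v=proj(c,c2w(.0015,y,.036)).round().astype(int); print(round(y*1000),im[v,u].tolist(),end=' ')"
```

```text
k3 scene (np.float64(471.0), np.float64(247.14), np.float64(210.73))
k3 top (np.float64(554.0), np.float64(234.96), np.float64(208.74))
[-3.29538277  0.182634   14.00086241]
40 [111, 104, 92] 36 [111, 106, 96] 32 [133, 134, 125] 28 [136, 139, 128] 24 [139, 140, 131] 20 [139, 145, 134] 16 [140, 143, 133] 12 [139, 139, 128] 8 [137, 126, 115] 4 [177, 81, 67] 0 [177, 149, 134] -4 [172, 158, 144] -8 [130, 121, 108] -12 [65, 63, 56] -16 [51, 48, 42] -20 [55, 53, 49] -24 [52, 47, 44] -28 [136, 101, 67] -32 [143, 106, 67] -36 [147, 108, 68] -40 [149, 112, 73] -44 [150, 113, 73] -48 [150, 112, 68] -52 [146, 107, 66] -56 [144, 106, 68] -60 [157, 116, 72] -64 [157, 116, 76] -68 [158, 118, 73] -72 [157, 117, 75] -76 [158, 114, 70] -80 [155, 115, 71] -84 [162, 121, 75] -88 [154, 115, 71] -92 [152, 112, 69] -96 [110, 86, 60] -100 [55, 47, 45] -104 [48, 55, 60] -108 [51, 70, 101]
```

Request:
{"method": "move_arm", "body": {"deltas": [[[0,0,-0.015,0,1],[0,0,-0.03,0,1],[0,0,-0.045,0,1],[0,0,-0.045,0,1],[0,0,-0.045,0,1],[0,0,-0.03,0,1],[0,0,-0.02,0,1],[0,0,-0.01,0,1],[0,0,-0.003,0,1],[0,0,0,0,1],[0,0,0,0,1],[0,0,0,0,1]]]}}

```text
clock: 20.1
position: [0.4364, 0.3362, 0.0924]
ee_rot: [0.001, -0.138, 0.99, 0.0]
contact_force: [-4.7, -0.1, 14.3]
width: 0.0564
gripper_force: 119.6
```

```bash
cat >> h.py <<'E'
def prof(f):
    im=cv2.imread(f'pics/{f}top.png')[:,:,::-1].astype(int); c=cam('top'); o=[]
    for y in np.arange(.02,-.112,-.003):
        u,v=proj(c,c2w(.0015,y,.036)); p=cv2.getRectSubPix(im.astype(np.float32),(1,1),(float(u),float(v)))[0,0]; o.append((round(y*1000),*[int(k) for k in p]))
    print(*[f"{a}:{b},{g},{d}" for a,b,g,d in o])
E
python3 -c "
from h import *
snap('k4'); print(manip.get_state()['contact_force'])
prof('k4')"
```

```text
k4 scene (np.float64(450.0), np.float64(248.8), np.float64(211.51))
k4 top (np.float64(567.0), np.float64(237.0), np.float64(207.94))
[-3.3584218   0.95665817 13.32483225]
20:136,138,128 17:137,140,129 14:139,142,131 11:140,142,133 8:140,143,133 5:139,138,128 2:143,121,110 -1:175,101,89 -4:178,81,71 -7:172,136,121 -10:175,161,145 -13:164,153,138 -16:121,113,103 -19:76,70,64 -22:57,54,48 -25:60,53,46 -28:94,74,54 -31:132,99,65 -34:143,106,68 -37:147,109,70 -40:149,110,71 -43:148,110,71 -46:148,110,70 -49:149,108,68 -52:151,111,68 -55:146,109,68 -58:151,112,72 -61:157,116,75 -64:157,115,72 -67:158,118,74 -70:159,118,74 -73:155,114,72 -76:154,114,73 -79:156,115,73 -82:160,120,76 -85:163,122,77 -88:164,121,74 -91:160,116,72 -94:151,109,69 -97:117,87,57 -100:66,55,45 -103:50,47,47 -106:50,58,72 -109:54,80,113
```

Request:
{"method": "move_arm", "body": {"deltas": [[[0,0,-0.015,0,1],[0,0,-0.03,0,1],[0,0,-0.045,0,1],[0,0,-0.045,0,1],[0,0,-0.045,0,1]]]}}

```text
clock: 20.7
position: [0.4364, 0.3357, 0.127]
ee_rot: [-0.0, -0.138, 0.99, -0.0]
contact_force: [-0.5, 0.4, -0.5]
width: 0.0569
gripper_force: 117.6
```

```bash
python3 -c "
from h import *
snap('u4'); st=manip.get_state();print(st['contact_force'],st['position']); prof('k2');print(); prof('k3');print();prof('u4')"
```

```text
u4 scene (np.float64(459.0), np.float64(248.51), np.float64(211.29))
u4 top (np.float64(591.0), np.float64(237.13), np.float64(207.94))
[ 0.17732937 -0.61697692 -1.10959714] [0.43600163 0.33546891 0.12633128]
20:139,141,132 17:142,135,123 14:161,117,104 11:173,87,76 8:176,108,96 5:168,147,132 2:151,140,127 -1:118,111,102 -4:81,76,69 -7:55,53,46 -10:50,48,42 -13:51,47,44 -16:50,48,42 -19:49,45,40 -22:48,43,37 -25:71,58,45 -28:120,91,60 -31:145,108,69 -34:147,110,69 -37:148,109,69 -40:147,108,69 -43:146,109,69 -46:149,110,70 -49:152,112,72 -52:147,109,69 -55:149,109,71 -58:151,112,71 -61:157,116,75 -64:155,116,73 -67:159,119,77 -70:153,113,71 -73:153,111,73 -76:155,114,72 -79:158,116,72 -82:161,119,73 -85:162,120,74 -88:161,119,74 -91:157,117,74 -94:137,103,67 -97:85,67,48 -100:51,45,41 -103:46,45,45 -106:51,60,72 -109:54,80,113

20:139,144,133 17:139,143,132 14:139,142,131 11:138,134,122 8:150,118,107 5:170,92,80 2:176,95,81 -1:175,150,135 -4:162,149,135 -7:127,118,106 -10:107,99,91 -13:64,62,55 -16:53,50,45 -19:54,52,47 -22:52,48,44 -25:72,59,44 -28:119,90,61 -31:140,104,66 -34:145,1
[... 319 characters left out ...]
-100:54,48,44 -103:44,46,46 -106:47,57,69 -109:51,76,109

20:137,139,128 17:137,140,130 14:137,141,131 11:140,142,133 8:139,142,132 5:138,138,127 2:143,121,110 -1:175,101,89 -4:178,82,71 -7:173,138,122 -10:173,159,142 -13:166,155,139 -16:120,112,98 -19:74,68,62 -22:57,53,48 -25:58,52,46 -28:95,74,54 -31:131,95,60 -34:143,106,67 -37:146,108,68 -40:147,107,66 -43:147,107,68 -46:146,107,69 -49:149,111,69 -52:151,113,70 -55:146,109,67 -58:149,109,69 -61:152,113,71 -64:155,113,72 -67:156,115,74 -70:159,118,75 -73:152,111,70 -76:153,112,70 -79:156,116,72 -82:158,117,71 -85:161,119,74 -88:162,120,75 -91:159,117,73 -94:152,111,70 -97:118,89,59 -100:66,56,45 -103:44,44,45 -106:48,55,69 -109:51,76,111
```

The pad has reached the block and is sliding it toward the fixed jaw. Stroke 5.

Request:
{"method": "move_arm", "body": {"deltas": [[[0,0,0.015,0,1],[0,0,0.025,0,1],[0,0,0.035,0,1],[0,0,0.042,0,1],[0,0,0.045,0,1],[0,0,0.045,0,1],[0,0,0.045,0,1]]]}}

```text
clock: 21.5
position: [0.4365, 0.3364, 0.0925]
ee_rot: [0.001, -0.138, 0.99, 0.001]
contact_force: [-4.4, 0.9, 13.1]
width: 0.057
gripper_force: 119.5
```

Request:
{"method": "move_arm", "body": {"deltas": [[[0,0,-0.015,0,1],[0,0,-0.03,0,1],[0,0,-0.045,0,1],[0,0,-0.045,0,1],[0,0,-0.045,0,1]]]}}

```text
clock: 22.0
position: [0.4364, 0.3357, 0.127]
ee_rot: [-0.0, -0.138, 0.99, -0.0]
contact_force: [0.7, -0.1, -1.3]
width: 0.0569
gripper_force: 117.6
```

```bash
python3 -c "
from h import *
snap('u5'); prof('u5')"
```

```text
u5 scene (np.float64(393.0), np.float64(250.3), np.float64(211.9))
u5 top (np.float64(525.0), np.float64(239.0), np.float64(207.32))
20:124,123,114 17:134,136,127 14:137,139,130 11:138,139,131 8:137,139,130 5:138,142,131 2:140,144,133 -1:137,137,126 -4:145,128,114 -7:162,93,83 -10:177,86,76 -13:174,147,130 -16:162,148,134 -19:129,122,110 -22:100,94,86 -25:69,64,58 -28:56,53,48 -31:62,55,45 -34:100,77,57 -37:136,100,67 -40:146,108,69 -43:148,111,70 -46:147,109,69 -49:145,107,69 -52:147,109,70 -55:151,112,70 -58:149,110,68 -61:146,106,66 -64:149,110,69 -67:155,115,71 -70:157,116,75 -73:157,118,73 -76:155,115,71 -79:155,115,71 -82:155,115,73 -85:155,114,71 -88:157,116,72 -91:162,120,74 -94:164,121,76 -97:151,110,71 -100:116,88,59 -103:77,67,53 -106:53,61,71 -109:55,79,113
```

The band is still visible and the block is now at the fixed jaw (just touching). Stroke 6 should seat it.

Request:
{"method": "move_arm", "body": {"deltas": [[[0,0,0.015,0,1],[0,0,0.025,0,1],[0,0,0.035,0,1],[0,0,0.042,0,1],[0,0,0.045,0,1],[0,0,0.046,0,1],[0,0,0.046,0,1],[0,0,0.046,0,1]]]}}

```text
clock: 22.9
position: [0.4367, 0.3373, 0.0921]
ee_rot: [0.001, -0.139, 0.99, 0.001]
contact_force: [-6.2, 0.9, 16.6]
width: 0.057
gripper_force: 119.9
```

Request:
{"method": "move_arm", "body": {"deltas": [[[0,0,-0.015,0,1],[0,0,-0.03,0,1],[0,0,-0.045,0,1],[0,0,-0.045,0,1],[0,0,-0.045,0,1]]]}}

```text
clock: 23.4
position: [0.4364, 0.3356, 0.126]
ee_rot: [-0.0, -0.138, 0.99, -0.0]
contact_force: [-0.2, -0.1, -2.1]
width: 0.0571
gripper_force: 117.7
```

```bash
python3 -c "
from h import *
snap('u6'); prof('u6')"
```

```text
u6 scene (np.float64(28.0), np.float64(256.75), np.float64(218.46))
u6 top (np.float64(5.0), np.float64(247.0), np.float64(205.0))
20:115,106,98 17:110,104,95 14:116,114,106 11:131,133,125 8:137,139,129 5:136,138,127 2:137,140,129 -1:137,141,130 -4:139,142,132 -7:137,139,129 -10:137,133,121 -13:160,150,135 -16:162,152,134 -19:132,125,111 -22:106,100,89 -25:72,68,61 -28:57,56,49 -31:64,56,50 -34:99,76,55 -37:134,100,63 -40:145,107,68 -43:147,109,70 -46:149,110,71 -49:147,109,70 -52:147,109,70 -55:152,112,72 -58:150,112,71 -61:148,109,71 -64:149,110,69 -67:156,116,75 -70:154,114,72 -73:158,115,74 -76:157,116,73 -79:153,114,71 -82:154,113,71 -85:156,114,72 -88:159,116,72 -91:163,120,75 -94:164,122,76 -97:151,111,72 -100:117,87,58 -103:82,67,53 -106:55,61,71 -109:51,78,111
```

The red band is gone, with the rest of the plunger still showing and the block unmoved, so it's right: no more strokes. Now I'll withdraw and put the cork pusher back where it was.

Request:
{"method": "move_arm", "body": {"deltas": [[[0.0,0,-0.006,0,1],[0.03,0,-0.008,0,1],[0.07,0,-0.008,0,1],[0.09,0,-0.008,0,1],[0.1,0,-0.06,0,1],[0.1,0,-0.12,0,1],[0.1,0,-0.17,0,1],[0.1,0,-0.17,0,1]]]}}

```text
clock: 24.3
position: [0.3628, 0.316, 0.2683]
ee_rot: [0.006, -0.138, 0.99, 0.003]
contact_force: [1.0, 0.3, -0.3]
width: 0.0569
gripper_force: 117.6
```

```bash
python3 -c "
from h import *
delta((.435,-.275,.24),29.6)"
```

```text
at [0.3628 0.316  0.2683] head 105.9 tilt [ 0.012  0.007 -1.   ] -> row [ 0.1163 -0.7354  0.031 ] 0.636
```

Request:
{"method": "move_arm", "body": {"deltas": [[[0.116,-0.735,0.0,0.636,1],[0.116,-0.735,0.0,0.636,1],[0.116,-0.735,0.0,0.636,1],[0.116,-0.735,0.0,0.636,1],[0.116,-0.735,0.0,0.636,1],[0.116,-0.735,0.0,0.636,1],[0.116,-0.735,0.0,0.636,1],[0.116,-0.735,0.0,0.636,1],[0.116,-0.735,0.0,0.636,1],[0.116,-0.735,0.0,0.636,1],[0.116,-0.735,0.0,0.636,1],[0.116,-0.735,0.0,0.636,1]]]}}

```text
clock: 25.5
position: [0.4312, -0.2796, 0.2612]
ee_rot: [-0.0, 0.504, 0.864, 0.0]
contact_force: [1.0, 1.5, -1.1]
width: 0.0564
gripper_force: 117.5
```

Request:
{"method": "move_arm", "body": {"deltas": [[[0,0,0,0,1],[0,0,0,0,1]]]}}

```text
clock: 25.7
position: [0.431, -0.2777, 0.2607]
ee_rot: [-0.001, 0.504, 0.864, 0.0]
contact_force: [-0.3, 0.3, -0.6]
width: 0.0569
gripper_force: 117.6
```

```bash
python3 -c "
from h import *
delta((.435,-.275,.018),29.6)"
```

```text
at [ 0.431  -0.2777  0.2607] head 29.5 tilt [-0.002  0.002 -1.   ] -> row [-3.000e-04  6.200e-03  3.034e-01] -0.0012
```

Request:
{"method": "move_arm", "body": {"deltas": [[[0,0.005,0.06,0,1],[0,0.005,0.12,0,1],[0,0.005,0.18,0,1],[0,0.005,0.24,0,1],[0,0.005,0.28,0,1],[0,0.005,0.295,0,1],[0,0.005,0.3,0,1],[0,0.005,0.3,0,1],[0,0.005,0.302,0,1],[0,0.005,0.302,0,1]]], "squeeze": 40}}

```text
clock: 26.7
position: [0.4359, -0.2757, 0.0219]
ee_rot: [0.002, 0.503, 0.864, -0.0]
contact_force: [1.2, 0.5, -1.7]
width: 0.0569
gripper_force: 117.6
```

Request:
{"method": "move_arm", "body": {"deltas": [[[0,0,0.003,0,1],[0,0,0.005,0,1],[0,0,0.005,0,1]]]}}

```text
clock: 27.0
position: [0.4352, -0.2753, 0.0168]
ee_rot: [0.0, 0.503, 0.864, -0.0]
contact_force: [0.2, -0.3, 1.7]
width: 0.0569
gripper_force: 118.3
```

Request:
{"method": "move_arm", "body": {"deltas": [[[0,0,0,0,-0.5],[0,0,0,0,-1],[0,0,0,0,-1],[0,0,0,0,-1],[0,0,-0.03,0,-1],[0,0,-0.09,0,-1],[0,0,-0.15,0,-1],[0,0,-0.21,0,-1],[0,0,-0.27,0,-1],[0,0,-0.27,0,-1],[0,0,-0.27,0,-1]]]}}

```text
clock: 28.1
position: [0.4352, -0.2753, 0.2336]
ee_rot: [0.001, 0.503, 0.864, -0.0]
contact_force: [-0.4, 0.2, -0.4]
width: 0.0854
gripper_force: 0.0
```

```bash
python3 -c "
from h import *
snap('z'); s=manip.get_state(); print(s['clock'],s['position'],s['contact_force'],s['width'])
def R(f,b): return red(cv2.imread(f)[:,:,::-1],b)
# handle end: lever up check vs start
for n,b in(('top',(178,228,196,248)),('scene',(182,180,206,204))): print(n,'handle before',R(f'pics/{n}0.png',b),'now',R(f'pics/z{n}.png',b))
# bystanders unchanged
a=cv2.imread('pics/top0.png').astype(int);z=cv2.imread('pics/ztop.png').astype(int)
for nm,(x0,y0,x1,y1) in dict(glue=(285,130,310,162),mug=(315,150,362,188),studs=(135,274,164,302),cork=(382,236,425,275)).items(): print(nm,np.abs(a-z)[y0:y1,x0:x1].mean().round(1))"
```

```text
z scene (np.float64(18.0), np.float64(257.06), np.float64(218.39))
z top (np.float64(0.0), np.float64(0.0), np.float64(0.0))
28.2 [ 0.4340191  -0.27431192  0.23105315] [-0.70004983 -0.09685532  0.44334977] 0.08550054245463928
top handle before (np.float64(1159.0), np.float64(183.26), np.float64(240.54)) now (np.float64(1211.0), np.float64(183.23), np.float64(240.57))
scene handle before (np.float64(4677.0), np.float64(195.37), np.float64(192.65)) now (np.float64(4574.0), np.float64(195.36), np.float64(192.66))
glue 2.4
mug 2.4
studs 7.8
cork 11.6
```

```bash
python3 -c "
from h import *
for n,b in(('top',(125,264,174,306)),('scene',(128,198,164,232))):
    x0,y0,x1,y1=b; g=[cv2.cvtColor(cv2.imread(f'pics/{f}.png'),6).astype(np.float32)[y0:y1,x0:x1] for f in(n+'0','z'+n)]
    g=[cv2.Laplacian(cv2.GaussianBlur(k,(3,3),0),cv2.CV_32F) for k in g]; print(n,cv2.phaseCorrelate(*g))
manip.sign_off()"
```

```text
top ((-0.0752941825811142, 0.5887581321309376), 0.4983110841645135)
scene ((0.3459961606415689, 0.03313834191714804), 0.5379846265286575)
the job is handed in; nothing more can be done
```

I handed the job in at about 28 s: the 42 x 70 mm cork block is gripped flat and midway across the bed, the red band has vanished after six full lever strokes, and the lever is up. The interface couldn't tilt the tool to reach under the guard, so I pumped with the spare large cork block, held near one end, and then put it back in its place. The glue jar and mug did not move. The stud cup area looked slightly different in the last pictures (a shift of about half a pixel), which I took for the arm's shadow because the arm never came near it.

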